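Seat the photometer's filter cell and hold it home

ROBOT

A 6-joint arm with a two-finger parallel gripper is mounted at the origin on a cart in front of the work surface, level with it; the furniture and walls round the work are solid. World frame = base frame: x ahead of the robot, y to its left, z up, the work surface at z = 0. Lengths are in mm, angles in degrees, forces in N, time in s.
With the tool pointing down it reaches from about 300 to 850 mm from the base axis. Payload 4.2 kg.
Tool frame: the origin (TCP) lies midway between the tips of the shut fingers; the grasp point (between the pads) lies env.grasp_offset behind it (env.grasp_offset is the distance from the TCP to the grasp point, in mm); y points along the fingers, x is the direction in which the jaws open and shut, and the axes are right-handed (so a half turn about y gives the same grasp; the last joint's range is limited). The gripper opens to 91 mm and grips with 3 to 60 N. Pads are 32 mm wide; open, the fingers measure 118 mm over their backs; the gripper's body (76 mm by 178 mm) begins 60 mm behind the grasp point.
Start: joints at [66.119, 18.312, 89.639, -0, 72.044, -1.146], TCP at [222.223, 530.339, 213.976] pointing down, gripper open.
Joint ranges: [-177.97, 177.97], [-48.28, 115.42], [12.27, 149.76], [-77.06, 257.06], [2.81, 150.46], [-146.56, 146.56]. Speed limits (degrees/s): [147.25, 147.25, 180, 180, 180, 180].

INTERFACE

Orientations are given as [roll, pitch, yaw] about the fixed x, y, z axes, in that order (R = Rz(yaw) Ry(pitch) Rx(roll)).
In Python, from workcell import state, vision, job, env gives the robot as it stands.
- The arm moves only by the shell command python3 -m handwheel 'ROWS' [FORCE]. ROWS is JSON, a list of rows, each a list of 3 entries, a list of its own where there are three numbers: the finger opening in cm, from 0 to 9.12, then the shift along the tool's x, y, z in cm, then the turn about the tool's y in degrees. A call has 1 to 10 rows; each row is the pose to reach, as a shift and turn from the pose measured when the call began, along the tool's axes at that moment; what a row does not reach only later rows make up. A row lasts 1/10 s, in which the tool goes at most 50 mm and 8.59 degrees, less where a joint would pass 70% of its speed; a pose out of reach is approached as far as the arm can. A call with a gripper value outside its range is refused whole. The fingers move at their own pace and stop on an object; FORCE is the grip in N (left out, the last holds). Time passes only in rows, so rows that repeat a pose let the fingers close. It gives the time, the measured TCP pose, the force and the opening at its end, in the units of the state.
- state(): the state, without advancing time (a new reading comes with each control period).
- vision.grab_frame(name): name is "side" or "top" or "wrist"; returns the picture (384x512x3 uint8, red, green, blue); there is no depth.
- vision.camera_model(name): a dict with "fov_y" (degrees; the focal length in pixels is half the picture's height over the tangent of half this angle, whatever the lens; pixels are square), "cx", "cy" (the principal point, pixels), "distortion" ([k1, k2, p1, p2, k3] as OpenCV has them; the pictures are not rectified), "extrinsics" (4x4, takes a point from world to camera coordinates). Camera axes: x right, y up, looking along -z (the intrinsics and any distortion apply to the point x, -y, -z); pixel columns grow to the right and rows downward; lengths in mm; the calibration is good to about 2 mm. A picture is of the moment at which its call begins: read the wrist's pose just before it. camera_model takes no time and is no camera call; for the wrist camera it gives the pose at the moment of the call.
- job.job_done(): hands the job in, once; it reports no verdict.
The state is a dict: "time_s": time; "qpos": joint angles; "qvel": joint speeds; "effort": joint torques, N m; "ee_pos": TCP position; "ee_rot": TCP orientation; "force": force on the tool from outside, world axes, zero at the start; "torque": the same for the moment, N m; "gripper_width": finger opening in mm.
Only numpy, scipy, OpenCV 4.12 (cv2) and the standard library are available. Lean on these libraries where they do the work, as an engineer would, in place of code of your own. Each camera call takes 0.05 s, during which the arm holds its last target.

TASK

Get the bench photometer ready for its filter: first turn the selector knob until its pointer clicks in at the bar-shaped mark (the other marks are dots). Then turn the knurled filter cell on its mount until its hidden keyways drop over the pins, push it down against the spring until it sits fully home on the flange, and finish while still holding it down there: do not let go at the end. Do not lift the cell off its mount, and leave the things around where they are.

Things in the scene. Friction and masses are not known exactly. Their poses are not given: they have to be found in the camera images.
- photometer: grey bench photometer, a low box 250 mm wide (its y, -125 to 125) and 160 mm deep (its x, -75 to 85), fixed. Origin: on the worktop under it; z up, +x away from the robot. White deck at z = 55 mm; a ridge 36 mm deep along the far (+x) edge rises to z = 69 mm. The selector knob stands on the deck at (0, -60) mm, the filter mount at (0, +60) mm.
- mount_axis (a point): point on the vertical axis of the filter mount, at the height of its flange top (63 mm above the worktop), where the cell's underside lies when fully home. The flange is a fixed aluminium disc 58 mm across, 8 mm above the deck.
- spigot_top (a point): top centre of the fixed steel spigot, 22 mm across, that stands on the mount's axis, 25 mm above the flange. Hidden under the filter cell, three pins stick out of it sideways at even spacing, at angles that are not known; their top faces lie 12 mm below this point, 13 mm above the flange.
- seat_ring (a joint): travel, m, of the sprung steel seat ring, 41 mm across, round the spigot below the pins: 0 = up, its top 6 mm above the flange, 0.006 = pressed flush with the flange. It pushes up with 5 N at 0 and 8 N at 0.006.
- filter_cell: the filter cell: a loose aluminium cap with a knurled collar, 51 mm across, 35.5 mm high, about 100 g, a round glass window in its closed top. Origin: centre of its underside; z up. Its 25 mm bore, 27 mm deep, keeps it centred on the spigot with about 1.5 mm play. It starts over the spigot, resting on the three hidden pins (underside 13 mm above the flange).
- cell_window (a point): centre of the cell's glass window, 35 mm above its underside. Three even keyways run up inside the cell, unseen. Turned clockwise (seen from above) it meets the pins after 0.25 to 1.5 rad; each keyway is open for about 0.35 rad. Until then it cannot go down; then, if let go or pushed lightly, it drops 7 mm onto the seat ring, and turns no further. Home is 6 mm lower; let go, it springs up again.
- selector (a joint): angle of the selector knob, rad, growing clockwise seen from above. It has four click positions: 0, 0.7, 1.4 and 2.1. 1.4 is the bar mark; the other three marks are dots. It clicks into the nearest position when let go, and needs about 0.05 N m to leave one. End stops just beyond 0 and 2.1.
- selector_grip (a point): middle of the selector knob's upright grip bar, on the knob's turning axis, 20 mm above the deck. The bar is 38 mm long, 11 mm thick, its top 10 mm above and its foot 12 mm below this point (there it stands on a round skirt 42 mm across, 8 mm above the deck). This frame's x axis runs along the bar towards the end with the white pointer line, z up.
- bar_mark (a point): centre of the black bar mark (18 x 5 mm) on the deck beside the knob, on the photometer's +x side, away from the robot; the round dots are the other positions.
- petri_10: small closed petri dish, 60 mm across, 15 mm high; bystander. Origin: centre of its underside.
- vial_1: small glass vial with a black screw cap, 22 mm across, 50 mm high; bystander. Origin: centre of its underside.
- lab_timer: flat white bench timer, 62 x 66 x 20 mm; bystander. Origin: centre of its underside.
- amber_c: squat brown glass bottle with a wide cap, 51 mm across, 90 mm high; bystander. Origin: centre of its underside.
- beaker_a: empty clear beaker, 75 mm across, 94 mm high; bystander. Origin: centre of its underside.
Things that resemble listed ones, but are neither listed nor needed, are in the scene too. Of the things that look like the filter_cell, the largest one is meant.

How it is judged (in metres and radians):
On the way, in this order (a step that is already met when the one before it is completed fails the run):
1. the selector is clicked in at the bar mark (value of joint selector between 1.22 and 1.58 rad and contact force between the fingers and selector below 0.5 N), for 0.2 s.
2. the filter cell has dropped over the pins (z of filter_cell in the frame of mount_axis below 0.0095 m and horizontal distance between filter_cell and mount_axis below 0.006 m), for 0.2 s.
At the end, for the whole second after the job is handed in: The selector is within 0.18 rad of the bar mark; the filter cell is keyed over the pins, upright within 0.1 rad, its underside within 2.8 mm of the flange (let go, it would stand 6 mm up), at rest, and the fingers still hold or press it with more than 2 N (value of joint selector between 1.22 and 1.58 rad and z of filter_cell in the frame of mount_axis below 0.0028 m and horizontal distance between filter_cell and mount_axis below 0.006 m and angle between filter_cell's own z axis and vertical below 0.1 rad and contact force between the fingers and filter_cell above 2 N and linear speed of filter_cell below 0.02 m/s); the arm keeps its last pose, push and grip.
It fails at once if the filter cell is lifted off its mount (z of filter_cell in the frame of mount_axis above 0.03 m).
It fails at once if a bystander is disturbed (moved more than 30 mm) (distance of any of petri_10, vial_1, lab_timer, amber_c, beaker_a from where it was at the start of the episode above 0.03 m).
It also fails if it takes over 45 s, if anything falls off the work surface, if the arm or the gripper's body presses on something with over 40 N, if the wrist force passes 120 N, or if a joint passes its speed limit or range.

## Working session

There is one attempt and no reset: what is moved stays moved. The work goes in short steps, Python scripts to look and compute and a shell command to move; the robot and the scene stay as the last step left them, time stands still between calls to the robot, and variables do not carry over. Pictures are saved under pics/ and viewed, and the job is handed in when it is done.

```bash
ls; mkdir -p pics
python3 - <<'E'
from workcell import state, vision, job, env
import cv2
print(state()); print(env.grasp_offset)
for n in ["side","top","wrist"]:
    m=vision.camera_model(n); print(n,m)
    im=vision.grab_frame(n); cv2.imwrite(f"pics/{n}0.png",im[:,:,::-1])
E
```

```text
pics
{'time_s': 0.0, 'qpos': array([ 6.61192351e+01,  1.83486973e+01,  8.97065069e+01,  2.02480621e-03,
        7.20414061e+01, -1.14639155e+00]), 'qvel': array([ 0.00881611, -0.04452646,  0.03348581, -0.06858227, -0.04388841,
       -0.06196546]), 'effort': array([-8.17058590e-04, -4.12459731e+01, -2.31970704e+01,  7.26635009e-02,
        4.56382823e-02, -1.23548598e-04]), 'ee_pos': array([222.00641287, 529.87489575, 213.1490875 ]), 'ee_rot': array([-89.9961424 ,   0.09655246,  67.26500399]), 'force': array([ 0.16316843, -0.63504515, -0.32905066]), 'torque': array([ 0.00482285, -0.00684646,  0.01603361]), 'gripper_width': 91.22359075776464}
18.8
side {'fov_y': 51.63112855804771, 'cx': 254.2206716466836, 'cy': 192.10097675893167, 'distortion': array([-0.09146768,  0.        ,  0.        ,  0.        ,  0.        ]), 'extrinsics': array([[-9.96159624e-01, -8.57904760e-02,  1.74927784e-02,
         5.27704716e+02],
       [ 6.97930844e-02, -6.57421496e-01,  7.50283881e-01,
        -1.10490362e+02],
       [-5.28670828e-02,  7.48623384e-01,  6.60884332e-01,
        -1.30988664e+03],
   
[... 442 characters left out ...]
      [-1.72733331e-01, -2.70879327e-03,  9.84964902e-01,
        -1.38789322e+03],
       [ 0.00000000e+00,  0.00000000e+00,  0.00000000e+00,
         1.00000000e+00]])}
wrist {'fov_y': 69.9082777183845, 'cx': 255.45341641556288, 'cy': 193.00739753804208, 'distortion': array([-0.04810174,  0.        ,  0.        ,  0.        ,  0.        ]), 'extrinsics': array([[ 3.85720402e-01,  9.22615646e-01, -3.76804834e-04,
        -5.73634121e+02],
       [-8.82272357e-01,  3.68734463e-01, -2.92626696e-01,
         3.37433145e+01],
       [-2.69843028e-01,  1.13204531e-01,  9.56226686e-01,
        -3.90929106e+02],
       [ 0.00000000e+00,  0.00000000e+00,  0.00000000e+00,
         1.00000000e+00]])}
```

View pics/side0.png

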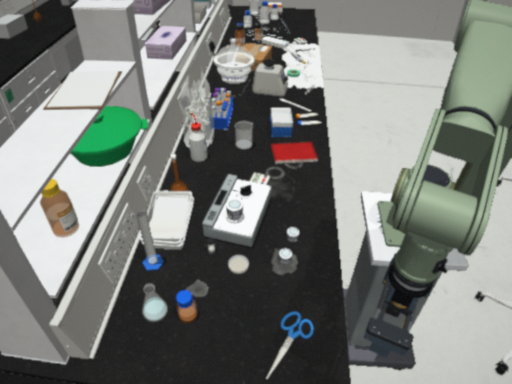

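View pics/top0.png

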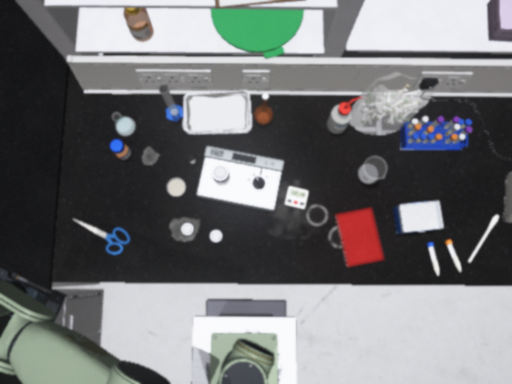

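View pics/wrist0.png

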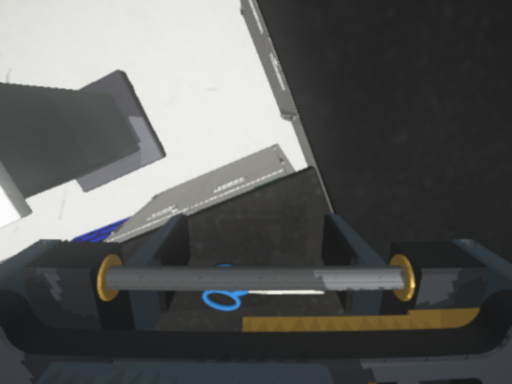

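The photometer sits near top-view pixel (240,178), with the cell at about (220,174) and the black knob at (258,182). I'll enlarge both views and write the ray helper.

```bash
cat > h.py <<'E'
import numpy as np, cv2
from workcell import state, vision, job, env
def K(m): 
    f=192/np.tan(np.radians(m["fov_y"]/2)); return np.array([[f,0,m["cx"]],[0,f,m["cy"]],[0,0,1.]])
def ray(m,px):
    p=cv2.undistortPoints(np.array([[px]],float),K(m),np.array(m["distortion"]))[0,0]
    E=np.array(m["extrinsics"]);R=E[:3,:3];t=E[:3,3]
    d=R.T@np.array([p[0],-p[1],-1.]); return -R.T@t,d
def onz(m,px,z):
    o,d=ray(m,px); return o+d*(z-o[2])/d[2]
def proj(m,P):
    E=np.array(m["extrinsics"]);q=np.atleast_2d(P)@E[:3,:3].T+E[:3,3]
    q=q*[1,-1,-1]
    return cv2.projectPoints(q.reshape(-1,1,3),np.zeros(3),np.zeros(3),K(m),np.array(m["distortion"]))[0][:,0]
def tri(a,b):
    (o1,d1),(o2,d2)=a,b
    A=np.stack([d1,-d2],1); s=np.linalg.lstsq(A,o2-o1,rcond=None)[0]
    p,q=o1+d1*s[0],o2+d2*s[1]; return (p+q)/2,np.linalg.norm(p-q)
E
python3 - <<'E'
from h import *
im=cv2.imread("pics/top0.png"); cv2.imwrite("pics/topz.png",cv2.resize(im[130:225,180:300],None,fx=6,fy=6,interpolation=cv2.INTER_CUBIC))
im=cv2.imread("pics/side0.png"); cv2.imwrite("pics/sidez.png",cv2.resize(im[165:255,195:285],None,fx=6,fy=6,interpolation=cv2.INTER_CUBIC))
m=vision.camera_model("top")
for n,p,z in [("TL",(206,147),69),("TR",(284,161),69),("BR",(274,210),55),("BL",(197,195),55),("cell",(220,174),111),("knob",(258,182),85),("beaker",(373,170),94)]: print(n,onz(m,p,z))
E
```

```text
TL [674.2128515  125.59404246  69.        ]
TR [ 630.80574288 -119.54170768   69.        ]
BR [477.84572555 -88.79189777  55.        ]
BL [523.15361959 151.29105785  55.        ]
cell [578.35324368  76.98602629 111.        ]
knob [559.90313286 -38.26405706  85.        ]
beaker [ 598.37806353 -390.2254885    94.        ]
```

View pics/topz.png

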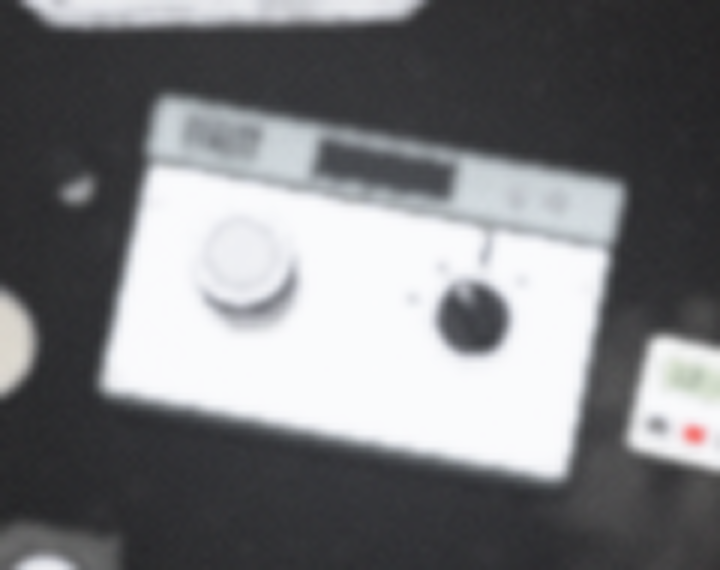

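View pics/sidez.png

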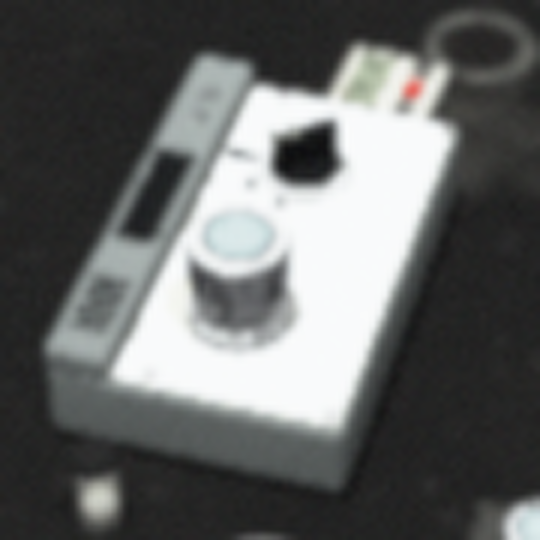

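The pointer is at the dot just before the bar (selector at about 0.7), so the knob needs about 40° clockwise. I'll move above the knob with the jaws set across the grip bar (jaw yaw about -60°).

```bash
python3 -m handwheel '[[6,[-39,0,-53],127],[6,[-39,0,-53],127],[6,[-39,0,-53],127],[6,[-39,0,-53],127],[6,[-39,0,-53],127],[6,[-39,0,-53],127],[6,[-39,0,-53],127],[6,[-39,0,-53],127],[6,[-39,0,-53],127],[6,[-39,0,-53],127]]' 20
python3 - <<'E'
from h import *
s=state(); print(s['ee_pos'],s['ee_rot'],s['qpos'])
E
```

```text
time_s: 1.15
ee_pos: [479.5, 99.3, 213.8]
ee_rot: [-90.0, -0.0, -19.0]
force: [1.0, 1.0, 0.1]
gripper_width: 60.1
[479.46525011  99.31560527 213.84407633] [-9.00424943e+01 -1.55305505e-02 -1.90422341e+01] [ 1.03874607e+01  1.06189857e+01  1.00304708e+02 -4.77911515e-02
  6.90836663e+01  2.94467652e+01]
```

Run:
```python
from h import *
m=vision.camera_model("wrist"); E=np.array(m['extrinsics'])
print("cam",-E[:3,:3].T@E[:3,3]-state()['ee_pos'], "look",-E[2,:3])
np.savez("pics/w1.npz",E=E)
im=vision.grab_frame("wrist"); cv2.imwrite("pics/w1.png",im[:,:,::-1])
```

```text
cam [ 26.84240491  77.31316104 170.19293801] look [-0.09323056 -0.27569898 -0.95671215]
```

View pics/w1.png

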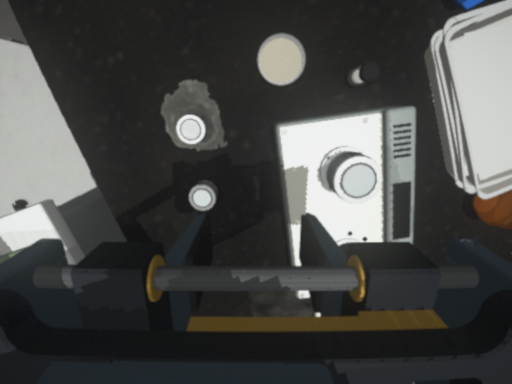

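The wrist view shows the cell's window at about (358,180) and the photometer deck, with the knob hidden behind the finger. I'll measure the cell and deck corners here, then compare with the top view.

Run:
```python
from h import *
m=vision.camera_model("wrist"); m['extrinsics']=np.load("pics/w1.npz")['E']
im=cv2.imread("pics/w1.png")
z=cv2.resize(im[95:255,265:425],None,fx=4,fy=4,interpolation=cv2.INTER_CUBIC); 
g=cv2.cvtColor(z,cv2.COLOR_BGR2GRAY)
c=cv2.HoughCircles(g,cv2.HOUGH_GRADIENT,1,50,param1=100,param2=30,minRadius=40,maxRadius=140)
print(c)
cv2.imwrite("pics/w1z.png",cv2.resize(z,(600,600)))
for p in [(358,180)]: print(onz(m,p,111))
t=vision.camera_model("top")
for p in [(240/6+180,252/6+130)]: print(onz(t,p,111))
s=vision.camera_model("side")
p=(238/6+195,236/6+165); print(onz(s,p,111)); print(tri(ray(s,p),ray(t,(240/6+180,252/6+130))), tri(ray(s,p),ray(m,(358,180))))
```

```text
[[[382.5 335.5  65.4]
  [329.5 315.5 108.2]
  [542.5 100.5  76.8]
  [551.5 216.5  50.7]]]
[584.31021319  76.71311881 111.        ]
[584.5349764   77.10490686 111.        ]
[584.85723796  77.42094487 111.        ]
(array([584.75790682,  77.1193277 , 110.67380034]), np.float64(0.2921287144416545)) (array([584.85825263,  76.19713805, 109.74745391]), np.float64(0.37319340151550945))
```

View pics/w1z.png

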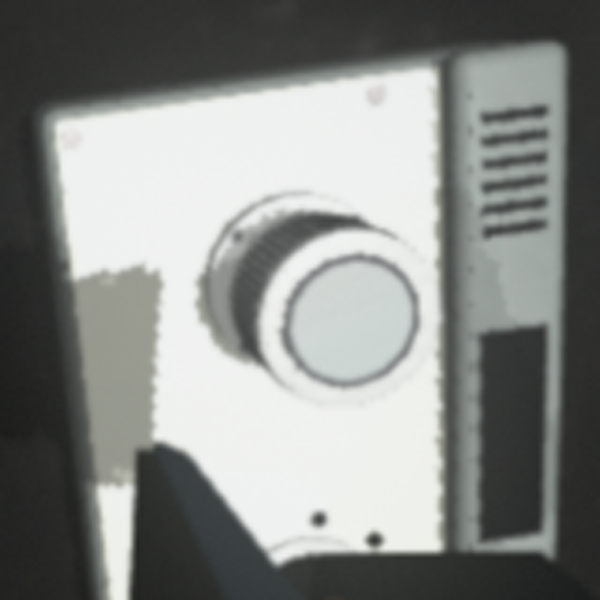

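Run:
```python
from h import *
w=vision.camera_model("wrist"); w['extrinsics']=np.load("pics/w1.npz")['E']
t=vision.camera_model("top"); s=vision.camera_model("side")
T=lambda x,y:(180+x/6,130+y/6); S=lambda x,y:(195+x/6,165+y/6); W=lambda x,y:(265+x*160/600,95+y*160/600)
obs=[(w,W(45,115),-75,125,55),(w,W(562,45),85,125,69),(t,T(158,95),85,125,69),(t,T(625,182),85,-125,69),(t,T(568,478),-75,-125,55),(t,T(102,390),-75,125,55)]
A=[];B=[]
for m,p,x,y,z in obs:
    P=onz(m,p,z)[:2]; A.append([x,y]);B.append(P)
A=np.array(A,float);B=np.array(B)
a0=A.mean(0);b0=B.mean(0);H=(A-a0).T@(B-b0)
th=np.arctan2(H[0,1]-H[1,0],H[0,0]+H[1,1]);R=np.array([[np.cos(th),-np.sin(th)],[np.sin(th),np.cos(th)]])
o=b0-R@a0;print("yaw",np.degrees(th),"org",o,"knob",o+R@[0,-60],"cell",o+R@[0,60]);print((A@R.T+o-B).round(1))
print("knob top view z75",onz(t,T(473,317),72))
print("bar mark",onz(t,T(487,248),55)[:2],"pointer end", onz(t,T(462,290),85)[:2])
```

```text
yaw -10.423643076974667 org [573.32232582  16.45158801] knob [562.46682581 -42.55822574] cell [584.17782583  75.46140177]
[[-2.7  1.6]
 [ 2.7  1.2]
 [ 1.5 -0.6]
 [ 1.3 -1.8]
 [-2.  -2.1]
 [-1.   1.7]]
knob top view z75 [559.93546568 -41.07364512  72.        ]
bar mark [600.31959814 -48.56947641] pointer end [571.3657757  -35.13855067]
```

The cell estimates agree to within 1 mm at (584.5, 77). The knob comes out at about (562.5, -42), with the photometer yaw at -10.4°. Next I move above the knob.

```bash
python3 -m handwheel '[[5,[12.4,2,-10.6],41.3],[5,[12.4,5,-10.6],41.3],[5,[12.4,5,-10.6],41.3],[5,[12.4,8,-10.6],41.3],[5,[12.4,10.4,-10.6],41.3],[5,[12.4,10.4,-10.6],41.3],[5,[12.4,10.4,-10.6],41.3]]' 20
python3 - <<'E'
from h import *
for n in ["top","side","wrist"]:
    np.savez(f"pics/{n}2.npz",E=vision.camera_model(n)['extrinsics']); im=vision.grab_frame(n)[:,:,::-1]
    if n=="top": im=cv2.resize(im[130:225,180:300],None,fx=5,fy=5,interpolation=cv2.INTER_CUBIC)
    if n=="side": im=cv2.resize(im[165:255,195:285],None,fx=6,fy=6,interpolation=cv2.INTER_CUBIC)
    cv2.imwrite(f"pics/{n}2.png",im)
E
```

```text
time_s: 1.9
ee_pos: [565.3, -48.6, 111.2]
ee_rot: [-90.0, -0.4, -60.6]
force: [0.7, 0.0, -0.3]
gripper_width: 49.7
```

View pics/side2.png

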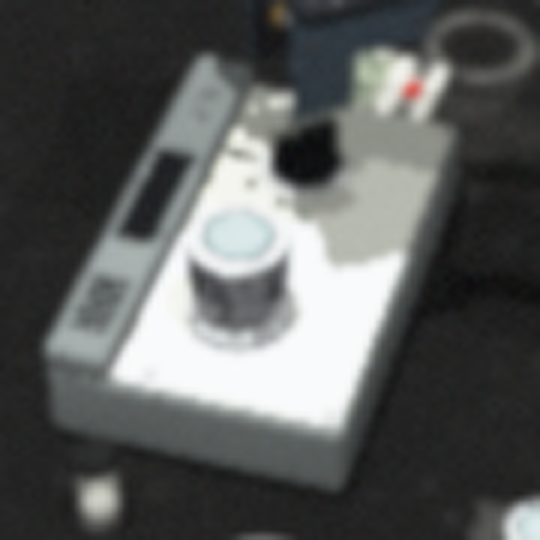

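View pics/wrist2.png

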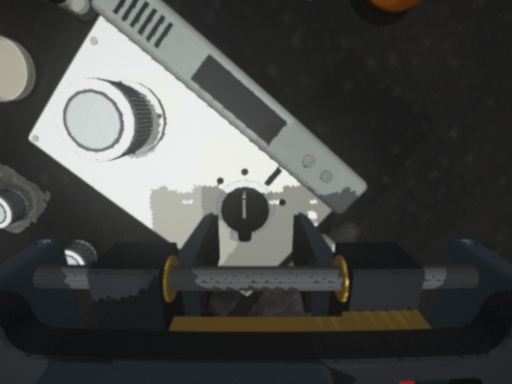

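The wrist view shows the knob between the fingers: skirt centre near (245,208), bar end at (245,238), white pointer at (244,204), bar aligned with the tool's z. I'll check its position.

Run:
```python
from h import *
w=vision.camera_model("wrist"); w['extrinsics']=np.load("pics/wrist2.npz")['E']
s=state();print(s['ee_pos'],s['ee_rot'])
im=cv2.imread("pics/wrist2.png");cv2.imwrite("pics/w2z.png",cv2.resize(im[150:260,190:310],None,fx=5,fy=5,interpolation=cv2.INTER_CUBIC))
print(onz(w,(245,208),63), onz(w,(274,176),55), onz(w,(93,119),111))
for c in [(562.5,-42),(560.5,-42),(565,-42)]:
    u=np.array([np.cos(np.radians(29.7)),np.sin(np.radians(29.7))])
    print(c,proj(w,[[*(np.array(c)+19*u),85],[*(np.array(c)-19*u),85],[*(np.array(c)-19*u),63],[*c,63]]).round(1).tolist())
```

```text
[566.39936996 -48.33627051 113.02162925] [-89.81705691  -0.56240627 -60.68696084]
[564.73426579 -40.76161839  63.        ] [599.54668776 -49.61559263  55.        ] [585.63580053  75.91335217 111.        ]
(562.5, -42) [[243.8, 197.4], [244.7, 242.8], [245.4, 231.2], [245.0, 210.8]]
(560.5, -42) [[242.6, 199.6], [243.5, 244.8], [244.3, 233.0], [243.9, 212.7]]
(565, -42) [[245.4, 194.6], [246.2, 240.3], [246.8, 228.9], [246.4, 208.4]]
```

View pics/w2z.png

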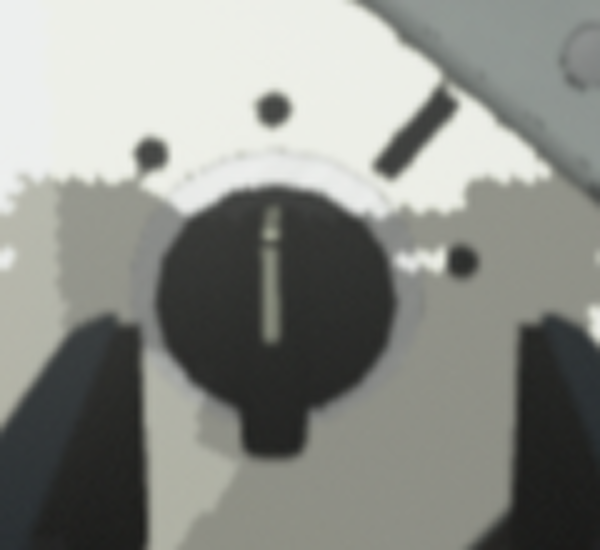

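Pointer confirmed on the second dot; the knob axis is at (563.5, -41.7). Now I correct sideways and descend to a TCP height of about 67.

```bash
python3 -m handwheel '[[5,[-0.7,0,0.1],0],[5,[-0.7,0.5,0.1],0],[5,[-0.7,2,0.1],0],[5,[-0.7,3.5,0.1],0],[5,[-0.7,4.5,0.1],0],[5,[-0.7,4.5,0.1],0],[5,[-0.7,4.5,0.1],0]]' 20
```

```text
time_s: 2.75
ee_pos: [564.4, -42.0, 68.1]
ee_rot: [-89.8, -0.6, -60.7]
force: [0.7, -0.6, 0.4]
gripper_width: 49.9
```

```bash
python3 -m handwheel '[[0.8,[0,0,0],0],[0.8,[0,0,0],0],[0.8,[0,0,0],0],[0.8,[0,0,0],0],[0.8,[0,0,0],0],[0.8,[0,0,0],0],[0.8,[0,0,0],0]]' 20
```

```text
time_s: 3.45
ee_pos: [563.4, -40.1, 68.3]
ee_rot: [-89.8, -0.3, -60.7]
force: [-2.2, 6.0, 3.2]
gripper_width: 10.7
```

```bash
python3 -m handwheel '[[0.8,[-0.15,0,0],8],[0.8,[-0.15,0,0],16],[0.8,[-0.15,0,0],24],[0.8,[-0.15,0,0],32],[0.8,[-0.15,0,0],40],[0.8,[-0.15,0,0],41],[0.8,[-0.15,0,0],41],[0.8,[-0.15,0,0],41]]' 20
```

```text
time_s: 4.25
ee_pos: [563.5, -41.1, 68.3]
ee_rot: [-89.5, -0.3, -101.7]
force: [1.7, -7.4, -1.1]
gripper_width: 11.0
```

Now I'll release, rise, and move back a little so the camera sees the knob.

```bash
python3 -m handwheel '[[5,[0,0,0],0],[5,[0,0,0],0],[5,[0,0,0],0],[5,[0,-2,0],0],[5,[0,-5,0],0],[5,[0,-5,0],0],[5,[0,-5,0],0]]' 20
python3 - <<'E'
from h import *
np.savez("pics/wrist3.npz",E=vision.camera_model("wrist")['extrinsics']); im=vision.grab_frame("wrist")[:,:,::-1]
cv2.imwrite("pics/wrist3.png",im)
s=state();print(s['ee_pos'],s['ee_rot'],s['qpos'])
E
```

```text
time_s: 4.95
ee_pos: [563.2, -40.5, 118.7]
ee_rot: [-89.4, -0.3, -101.7]
force: [-0.0, 0.0, 0.4]
gripper_width: 49.9
[562.54596353 -40.45388687 117.84606406] [ -89.54663981   -0.33959796 -101.6472228 ] [-5.04972682 21.57253234 99.55780126 -0.45693223 58.45912867 96.83378245]
```

View pics/wrist3.png

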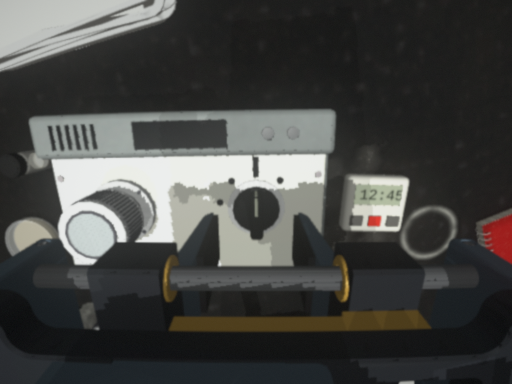

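The pointer lies exactly at the bar mark (knob at (256,205), mark at (256,165)). Next: rise, move over the cell at about (585, 77), and turn counter-clockwise to get clockwise range.

```bash
python3 -m handwheel '[[7.2,[0,-3.5,0],0],[7.2,[-2,-3.5,0],-10],[7.2,[-6,-3.5,0],-20],[7.2,[-10,-3.5,-0.2],-30],[7.2,[-12,-3.5,-0.2],-40],[7.2,[-12,-3.5,-0.2],-50],[7.2,[-12,-3.5,-0.2],-60],[7.2,[-12,-3.5,-0.2],-70],[7.2,[-12,-3.5,-0.2],-80],[7.2,[-12,-3.5,-0.2],-100]]' 20;python3 - <<'E'
from h import *
s=state();print(s['ee_pos'],s['ee_rot'],s['qpos'])
E
```

```text
time_s: 6.0
ee_pos: [583.5, 77.8, 150.4]
ee_rot: [-90.3, -0.3, -23.9]
force: [0.1, 1.0, 0.7]
gripper_width: 72.0
[583.5440275   77.81001679 150.37012375] [-90.32981735  -0.3426436  -23.92953931] [ 6.73717229 22.09200579 93.46473146 -0.50871084 64.31764301 30.88766231]
```

```bash
python3 -m handwheel '[[7.2,[0.2,0,0],-8],[7.2,[0.2,0,0],-16],[7.2,[0.2,0,0],-24],[7.2,[0.2,1,0],-24],[7.2,[0.2,1,0],-24]]' 20
python3 - <<'E'
from h import *
s=state();print(s['ee_pos'],s['ee_rot'])
w=vision.camera_model("wrist");np.savez("pics/wrist4.npz",E=w['extrinsics']); im=vision.grab_frame("wrist")[:,:,::-1]
cv2.imwrite("pics/wrist4.png",im)
print(proj(w,[[585,77,111],[*s['ee_pos'][:2],111]]))
E
```

```text
time_s: 6.5
ee_pos: [583.7, 76.7, 137.7]
ee_rot: [-90.5, 0.1, -0.1]
force: [-0.1, -1.0, 0.5]
gripper_width: 72.0
[583.74380738  76.74860605 137.68540904] [-90.47007717   0.11146448  -0.09845059]
[[256.87269788 219.52217991]
 [255.24663447 219.82425249]]
```

View pics/wrist4.png

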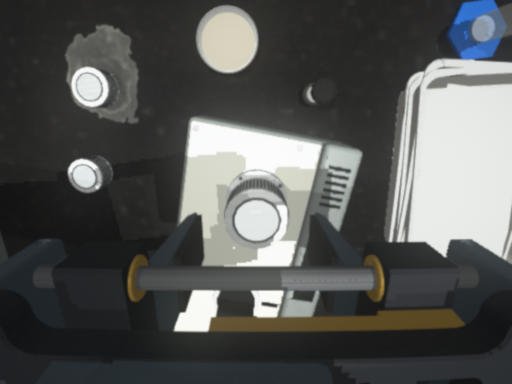

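The window at about (257,220) lies where (585,77) should project. Now I descend to z of about 83 and close gently.

```bash
python3 -m handwheel '[[7.2,[0.1,1,0],0],[7.2,[0.1,2.5,0],0],[7.2,[0.1,4,0],0],[7.2,[0.1,5.4,0],0],[7.2,[0.1,5.4,0],0],[7.2,[0.1,5.4,0],0]]' 12; python3 -m handwheel '[[4.5,[0,0,0],0],[4.5,[0,0,0],0],[4.5,[0,0,0],0],[4.5,[0,0,0],0],[4.5,[0,0,0],0],[4.5,[0,0,0],0]]' 12
```

```text
time_s: 7.15
ee_pos: [585.1, 76.4, 84.1]
ee_rot: [-90.5, 0.1, -0.1]
force: [0.1, -0.2, -0.1]
gripper_width: 71.9
time_s: 7.75
ee_pos: [585.3, 76.4, 84.6]
ee_rot: [-90.5, 0.0, -0.1]
force: [-0.5, 0.9, 3.4]
gripper_width: 49.7
```

```bash
python3 -m handwheel '[[4.5,[0,0.1,0],0],[4.5,[0,0.2,0],5],[4.5,[0,0.2,0],10]]' 15
```

```text
time_s: 8.05
ee_pos: [585.8, 76.2, 84.5]
ee_rot: [-90.5, -0.1, -10.3]
force: [-3.6, -0.3, 11.1]
gripper_width: 49.8
```

```bash
python3 -m handwheel '[[4.5,[0,0.2,0],5],[4.5,[0,0.2,0],10],[4.5,[0,0.2,0],10]]' 15
python3 -c "
from h import *
print(state()['torque'],state()['ee_rot'])"
```

```text
time_s: 8.35
ee_pos: [585.6, 76.1, 84.5]
ee_rot: [-90.4, -0.3, -20.4]
force: [-3.6, -0.6, 13.5]
gripper_width: 49.5
[-0.15160951  0.87259731 -0.05637708] [-90.42100099  -0.25837385 -20.37526126]
```

```bash
python3 -m handwheel '[[4.5,[0,0.2,0],5],[4.5,[0,0.2,0],10],[4.5,[0,0.2,0],10]]' 15
python3 -c "
from h import *
print(state()['torque'],state()['ee_rot'])"
```

```text
time_s: 8.65
ee_pos: [585.5, 76.1, 84.5]
ee_rot: [-90.3, -0.4, -30.5]
force: [-4.2, 0.3, 12.5]
gripper_width: 50.1
[-0.16598587  0.91350991 -0.09438226] [-90.34220258  -0.3548342  -30.46720964]
```

```bash
python3 -m handwheel '[[4.5,[0,0.2,0],5],[4.5,[0,0.2,0],10],[4.5,[0,0.2,0],10]]' 15
python3 -c "
from h import *
print(state()['torque'],state()['ee_rot'])"
```

```text
time_s: 8.95
ee_pos: [585.5, 76.2, 84.1]
ee_rot: [-90.2, -0.4, -40.6]
force: [-3.8, -0.2, 10.4]
gripper_width: 49.6
[-0.05064521  0.82585146 -0.06160171] [-90.23372409  -0.43033923 -40.56307415]
```

```bash
python3 -m handwheel '[[4.5,[0,0.2,0],5],[4.5,[0,0.2,0],10],[4.5,[0,0.2,0],10]]' 15
python3 -c "
from h import *
print(state()['torque'],state()['ee_rot'])"
```

```text
time_s: 9.25
ee_pos: [585.3, 76.3, 82.3]
ee_rot: [-90.1, -0.4, -50.6]
force: [0.4, 0.2, 0.7]
gripper_width: 50.0
[ 0.13311302  0.2849668  -0.01575379] [-90.14124022  -0.44401998 -50.59311971]
```

Force vanished and z sank, so the keyways have met the pins (after about 47°). Now lower gently onto the seat ring.

```bash
python3 -m handwheel '[[4.5,[0,0.2,0],0],[4.5,[0,0.4,0],0],[4.5,[0,0.5,0],0],[4.5,[0,0.5,0],0],[4.5,[0,0.5,0],0],[4.5,[0,0.5,0],0]]' 20
python3 -c "
from h import *
print(state()['torque'],state()['ee_rot'],state()['ee_pos'])"
```

```text
time_s: 9.85
ee_pos: [584.9, 76.5, 77.2]
ee_rot: [-90.2, -0.4, -50.6]
force: [-4.5, 2.0, 3.4]
gripper_width: 49.7
[ 0.34923269  0.69592263 -0.01541312] [-90.17802689  -0.39200276 -50.58416652] [584.87446506  76.47864809  77.18124982]
```

Lowered 7.3 mm, so it is on the seat ring. Now press home with a firmer grip.

```bash
python3 -m handwheel '[[4.5,[0,0,0],0],[4.5,[0,0.1,0],0],[4.5,[0,0.2,0],0],[4.5,[0,0.3,0],0],[4.5,[0,0.4,0],0],[4.5,[0,0.5,0],0],[4.5,[0,0.6,0],0],[4.5,[0,0.7,0],0],[4.5,[0,0.75,0],0],[4.5,[0,0.75,0],0]]' 40
python3 -c "
from h import *
print(state()['torque'],state()['ee_rot'],state()['ee_pos'])"
```

```text
time_s: 10.85
ee_pos: [584.8, 76.4, 71.6]
ee_rot: [-90.1, -0.4, -50.6]
force: [-6.4, 0.4, 14.1]
gripper_width: 49.5
[ 0.30900398  1.18304115 -0.0058871 ] [-90.14617674  -0.40882411 -50.58171279] [584.8089659   76.40108185  71.59704256]
```

```bash
python3 -m handwheel '[[4.5,[0,0.25,0],0],[4.5,[0,0.35,0],0],[4.5,[0,0.35,0],0],[4.5,[0,0.35,0],0]]' 45
python3 - <<'E'
from h import *
for n in ["side","wrist"]:
    m=vision.camera_model(n); s=state(); im=vision.grab_frame(n)[:,:,::-1]
    for dz in (0,6,13): print(n,dz,proj(m,[[585,77,98+dz]]))
    im=im[165:255,195:285] if n=="side" else im[120:280,170:340]
    cv2.imwrite(f"pics/{n}9.png",cv2.resize(im,None,fx=6 if n=="side" else 4,fy=6 if n=="side" else 4,interpolation=cv2.INTER_CUBIC))
print(s['ee_pos'],s['force'],s['torque'])
E
```

```text
time_s: 11.25
ee_pos: [584.8, 76.3, 71.5]
ee_rot: [-90.1, -0.4, -50.6]
force: [-8.5, 0.7, 22.7]
gripper_width: 49.5
side 0 [[234.70203977 207.32604903]]
side 6 [[234.67214226 205.90538477]]
side 13 [[234.63707115 204.23605173]]
wrist 0 [[253.65702151 254.72039859]]
wrist 6 [[253.68101292 260.04747987]]
wrist 13 [[253.71140588 266.77138395]]
[584.80528128  76.35115159  71.48562494] [-9.30920223  0.25007026 23.50275325] [ 2.80978018e-01  1.72142447e+00 -1.43248977e-03]
```

View pics/side9.png

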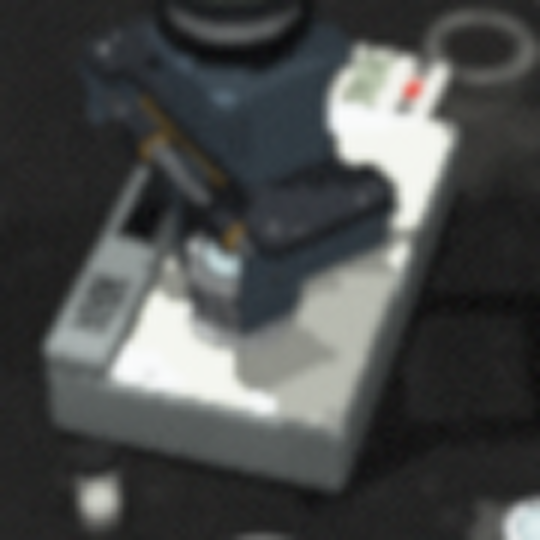

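View pics/wrist9.png

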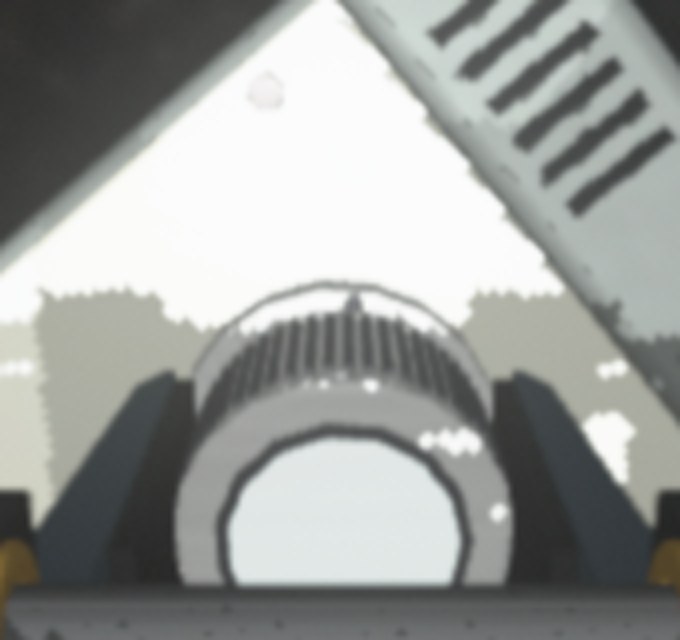

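The push rose from 14 to 23 N with only 0.1 mm more travel, a hard stop. Total travel is 13.0 mm, which matches fully home. Handing in while holding.

```bash
python3 -c "
from h import *
s=state();print(s['time_s'],s['ee_pos'],s['force'],s['gripper_width'])
print(job.job_done())"
```

```text
11.35 [584.82733922  76.35293722  71.49281248] [-9.66625244 -0.22321942 22.58835683] 49.188279295038214
the job is handed in; nothing more can be done
None
```

I set the selector to the bar mark, keyed the filter cell over its pins, and pushed it down to the flange. I handed the job in at 11.35 s while still holding it down; no verdict is reported.

- **Selector:** I turned the knob about 41° clockwise from the second dot and released it. The wrist picture then showed the pointer in line with the bar. I did not photograph the knob again before handing in, but nothing came near it afterwards.
- **Filter cell:** The keyways dropped over the pins after about 40–50° of clockwise turning. The tool then went down 7.3 mm to the seat ring.
- **Fully home:** Total tool travel was 13.0 mm, which matches the full distance. The push then rose from 14 to 23 N with only 0.1 mm more movement, so it was against a hard stop. I was gripping with 45 N at the end.
- **Less certain checks:**
  - The final wrist picture alone could not separate "home" from "a few millimetres up": the window showed at about row 257, against 255 for home and 260 for 6 mm up. I relied on the force and travel instead.
  - A sideways force of about 9 N remained on the tool.
- **Bystanders:** The arm passed near none of them, but I did not measure their positions again at the end.

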